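# Tighten the loose detergent cap, then shelve the bottle

## Robot

A 6-joint arm with a two-finger parallel gripper is mounted at the origin on the work surface. World frame = base frame: x ahead of the robot, y to its left, z up, the work surface at z = 0. Lengths are in m, angles in rad, forces in N, time in s.
With the tool pointing down it reaches from about 0.25 to 0.725 m from the base axis. Payload 4 kg.
Tool frame: the origin (TCP) lies midway between the tips of the shut fingers; the grasp point (between the pads) lies grip_point_offset behind it (grip_point_offset is the distance from the TCP to the grasp point, in m); z points along the fingers, y is the line along which they close (so a half turn about z gives the same grasp; the last joint's range is limited). The gripper opens to 85 mm and grips with 20 to 120 N. Pads are 22 mm wide; open, the fingers measure 114 mm over their backs; the gripper's body (76 mm by 85 mm) begins 54 mm behind the grasp point. The pads swing forward as they close: fully open they stand 13 mm farther back than shut.
Start: joints at [-1.33, 0.241, 0.005, 1.335, 0, 1.571], TCP at [0.119, -0.486, 0.231] pointing down, gripper open.
Joint ranges: [-2.72, 2.72], [-1.05, 1.87], [-1.09, 1.28], [-1.99, 2.15], [-1.42, 1.44], [-3.14, 3.14]. Speed limits (rad/s): [2.79, 2.79, 3.14, 3.14, 3.14, 3.14].

## Interface

Orientations are given as a unit quaternion [x, y, z, w].
In Python, from workcell import * gives the robot as it stands. The module is installed in compiled form; this text tells all that it offers.
- The arm moves only by the tool arm_command, never from a script. Its arguments are lists of equal length, an entry for each row: "slide": the shift along the tool's x, y, z in cm, a list of three; "spin": the turn about the tool's z in degrees. A call has exactly 5 rows; each row is the pose to reach, as a shift and turn from the pose commanded when the call began, along the tool's axes at that moment; what a row does not reach only later rows make up. A row lasts 1/8 s, in which the tool goes at most 62.5 mm and 10.7 degrees, less where a joint would pass 70% of its speed; a pose out of reach is approached as far as the arm can. A call with a gripper value outside its range is refused whole. "jaw" is the finger opening in cm, from 0 to 8.54, set as the call begins (left out, the last holds). The fingers move at their own pace and stop on an object; the grip force is fixed at half the most. Time passes only in rows, so rows that repeat a pose let the fingers close, or fill a call up. It gives the time, the measured TCP pose, the force, the opening and the grip force at its end, in the units of the state.
- get_obs(): the state, without advancing time (a new reading comes with each control period).
- camera(name): name is "scene" or "top" or "wrist"; returns a dict with "pixels" (420x560x3 uint8, red, green, blue), "range_z" (420x560 float32, m along the optical axis (not along the pixel's ray), 0 where there is no reading), "intrinsics" (3x3 intrinsics, pixels), "rvec" (rotation vector, rad) and "tvec" (3), from world to camera coordinates, as OpenCV has them. Camera axes: x right, y down, z forward; pixel columns grow to the right and rows downward; lengths in m; the calibration is good to about 2 mm. The wrist camera is an equidistant fisheye: a pixel r from the principal point sees the ray r / f radians off the axis. A picture is of the moment at which its call begins.
- job_done(): hands the job in; it is judged then, once.
Trained networks look in a picture, given as the dict that the camera call returned (one of the last four; its "shot" number tells which), for a name from the list of things; names that differ only in an ending like _2 or _b are one class to them, and where a whole thing is asked for, a point or a joint stands for the part that bears it (a point fixed in the world has none). Each returns a list of dicts, best first, with "confidence" (0 to 1); they miss things now and then, are a little off and sometimes report something else, mostly with a low value. They report only what shows in the picture. A call takes as long as a camera call. They do not tell look-alikes from the thing itself.
- recognise(picture, thing): "centre" ([column, row] in pixels, amid what is visible of it).
- landmark_of(picture, thing): "centre" ([column, row] in pixels: a listed point, or the origin of a listed thing).
The state is a dict: "clock": time; "joint_pos": joint angles; "joint_vel": joint speeds; "tau": joint torques, N m; "eef_pos": TCP position; "tool_rot": TCP orientation; "ft_force": force on the tool from outside, world axes, zero at the start; "ft_torque": the same for the moment, N m; "grip_width": finger opening in m; "grasp_force": force on a finger pad.
Only numpy, scipy, OpenCV 4.12 (cv2) and the standard library are available. Lean on these libraries where they do the work, as an engineer would, in place of code of your own. Each camera call takes 0.05 s, during which the arm holds its last target. There are 200 camera calls.

## Task

One of the two flat-sided detergent bottles standing on the counter has a loose quarter-turn cap: the raised bar on its cap is out of line with the bottle's long side. While that bottle still stands on the counter, turn its cap clockwise (seen from above) until the bar lines up with the long side and the cap is fully tight; only then lift the bottle, and set it down gently, without dropping it, to stand upright wholly on the empty half of the low white shelf. Leave the other bottle on the counter where it is.

Things in the scene. Friction and masses are not known exactly. Their poses are not given: they have to be found in the camera images.
- loose_bottle: White rectangular bottle with the loose cap, 0.5 kg, on the counter. Body 85 (its x, long side) x 58 (y) x 106 mm tall; white round cap 48 mm wide at 118 to 134 mm; on it, centred, an upright grey bar 50 long, 12 thick, at 134 to 162 mm. Origin: centre of underside, z up. Can be lifted by the bar. Stays put by its weight as the cap turns; at the cap's stop the bottle turns too, harmlessly.
- loose_cap (a joint): Turn of that bottle's cap, rad: 0 = fully tight at its stop, bar along the bottle's long side (x); positive = loosened, counter-clockwise from above (starts 0.7 to 1.2). The bar points along the bottle's x axis turned by this angle about z. Light friction (0.025 N m), no spring, stays where left, does not rise or come off.
- tight_bottle: The other bottle on the counter, same shape, size and colours; its cap is tight, bar in line with the long side. Origin: centre of the underside. Leave it alone. (A third such bottle already stands on the shelf; a low white round tub and other things up to 185 mm tall stand about the counter.)
- shelf: Low fixed white shelf, board 200 (its x) x 400 (its y) mm, top 80 mm above the counter. Origin: at counter level under the board's centre. Its -y half holds a bottle and a carton, beyond y = -80 mm, up to 162 mm above the board; its +y half (y 0 to 200 mm) is empty, its middle at x = 0, y = +95 mm.
Mind the look-alikes: they are no part of the job. What is shaped like the loose_bottle but pink or purple is not meant.

How it is judged:
By the outcome, as a careful person would: the job done as asked, in the order asked, and still so for the second after the job is handed in, with the robot touching nothing.
It also fails if it takes over 51 s, if anything falls off the work surface, if the arm or the gripper's body presses on something with over 40 N, if the wrist force passes 120 N, or if a joint passes its speed limit or range.

## Working session

There is one attempt and no reset: what is moved stays moved. The work goes in short steps, Python scripts to look and compute and a tool call to move; the robot and the scene stay as the last step left them, time stands still between calls to the robot, and variables do not carry over. Pictures are saved under pics/ and viewed, at most 10 in all, crops included, and the job is handed in when it is done.

Besides the shell and the picture viewer there is one more tool, called after "Request:" as name([rows], argument=value, ...), one row to a line, values as JSON. arm_command: Moves the arm, as the interface text tells. Its arguments: {"type":"object","properties":{"slide":{"type":"array","items":{"type":"array","items":{"type":"number"}}},"spin":{"type":"array","items":{"type":"number"}},"jaw":{"type":"number"}},"required":["slide","spin"]}

```bash
mkdir -p pics
cat > h.py <<'E'
from workcell import *
import numpy as np, cv2
from scipy.spatial.transform import Rotation as R
def save(p,name,crop=None,k=1):
    im=p["pixels"][:,:,::-1]
    if crop: c0,c1,r0,r1=crop; im=im[r0:r1,c0:c1]
    cv2.imwrite("pics/"+name,cv2.resize(im,None,fx=k,fy=k,interpolation=cv2.INTER_CUBIC))
def cloud(p):
    K=np.array(p["intrinsics"]);z=p["range_z"];v,u=np.mgrid[:z.shape[0],:z.shape[1]]
    P=np.stack([(u-K[0,2])/K[0,0]*z,(v-K[1,2])/K[1,1]*z,z],-1)
    Rm=R.from_rotvec(np.ravel(p["rvec"])).as_matrix()
    W=(P-np.ravel(p["tvec"]))@Rm
    W[z==0]=np.nan
    return W
E
python3 - <<'E'
from h import *
o=get_obs();print(o)
for n in("top","scene"):
    p=camera(n);save(p,n+"0.png",k=1.4)
    for t in("loose_bottle","loose_cap","tight_bottle","shelf"):
        print(n,t,[(np.round(d["centre"]),round(d["confidence"],2)) for d in recognise(p,t)],[(np.round(d["centre"]),round(d["confidence"],2)) for d in landmark_of(p,t)])
    np.save(n+".npy",cloud(p)); np.save(n+"_px.npy",p["pixels"])
E
```

```text
{'clock': 0.0, 'joint_pos': array([-1.33004088e+00,  2.41417293e-01,  3.69791001e-03,  1.33519234e+00,
        4.71711902e-06,  1.57080119e+00]), 'joint_vel': array([-0.00287024,  0.00049784, -0.00134093, -0.00150324, -0.00074182,
        0.00167398]), 'tau': array([ 1.33794591e-03, -3.72318327e+01,  2.52407116e+01,  1.70085719e-02,
       -3.98813143e-05, -9.14463982e-06]), 'eef_pos': array([ 0.11906643, -0.48495498,  0.23040076]), 'tool_rot': array([ 9.92763084e-01,  1.20084722e-01, -1.24676813e-04, -1.05032471e-03]), 'ft_force': array([ 0.04978983, -0.21612338, -0.27898068]), 'ft_torque': array([-0.00552847,  0.0506945 ,  0.02000789]), 'grasp_force': 0.0, 'grip_width': 0.08536983225339954}
top loose_bottle [(array([245., 213.]), 0.84), (array([200., 254.]), 0.69), (array([149., 313.]), 0.69), (array([262., 270.]), 0.63), (array([288., 147.]), 0.58)] [(array([248., 218.]), 0.91), (array([265., 271.]), 0.81), (array([285., 154.]), 0.81), (array([203., 255.]), 0.71), (array([159., 309.]), 0.57)]Traceback (most recent call last):
  File "<stdin>", line 6, in <module>
ValueError: it knows: loose_bottle, shelf, tight_bottle
```

Run:
```python
from h import *
print("grip_point_offset" in globals() and grip_point_offset)
for n in("top","scene"):
    p=camera(n);save(p,n+"0.png",k=1.4)
    W=cloud(p)
    for t in("loose_bottle","tight_bottle","shelf"):
        for f in(recognise,landmark_of):
            for d in f(p,t):
                c=np.round(d["centre"]).astype(int);print(n,t,f.__name__,c,round(d["confidence"],2),np.round(W[min(c[1],419),min(c[0],559)],3))
    np.save(n+".npy",W); np.save(n+"_px.npy",p["pixels"])
```

```text
0.0187
top loose_bottle call [198 252] 0.95 [0.384 0.24  0.164]
top loose_bottle call [288 145] 0.77 [0.632 0.035 0.135]
top loose_bottle call [261 272] 0.75 [0.336 0.102 0.164]
top loose_bottle call [154 312] 0.7 [0.255 0.342 0.136]
top loose_bottle call [248 217] 0.63 [0.462 0.13  0.143]
top loose_bottle call [204 256] 0.97 [0.379 0.235 0.11 ]
top loose_bottle call [264 273] 0.74 [0.334 0.095 0.162]
top loose_bottle call [287 151] 0.69 [0.626 0.037 0.107]
top loose_bottle call [158 313] 0.66 [0.252 0.339 0.112]
top loose_bottle call [249 220] 0.63 [0.457 0.129 0.131]
top tight_bottle call [170 194] 0.82 [0.523 0.31  0.133]
top tight_bottle call [176 199] 0.86 [0.516 0.303 0.105]
top shelf call [402 170] 0.81 [ 0.579 -0.242  0.079]
scene loose_bottle call [217 254] 0.95 [0.674 0.061 0.1  ]
scene loose_bottle call [294 242] 0.93 [0.504 0.159 0.099]
scene loose_bottle call [417 247] 0.68 [0.278 0.379 0.086]
scene loose_bottle call [357 249] 0.62 [0.415 0.29  0.106]
scene loose_bottle call [320 216] 0.58 [0.377 0.134 0.099]
scene loose_bottle call [292 261] 0.86 [0.507 0.158 0.033]
scene loose_bottle call [319 232] 0.86 [0.374 0.134 0.039]
scene loose_bottle call [410 267] 0.84 [0.279 0.376 0.013]
scene loose_bottle call [217 272] 0.78 [0.676 0.057 0.036]
scene loose_bottle call [350 269] 0.58 [0.426 0.286 0.041]
scene tight_bottle call [337 294] 0.63 [0.565 0.351 0.106]
scene shelf call [179 200] 0.86 [ 0.601 -0.204  0.082]
scene shelf call [171 210] 0.91 [ 0.644 -0.182  0.081]
```

View pics/top0.png

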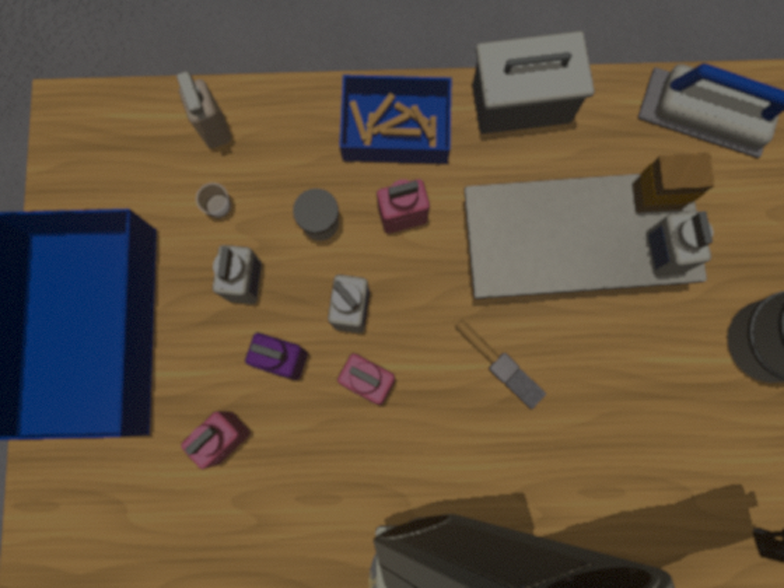

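View pics/scene0.png

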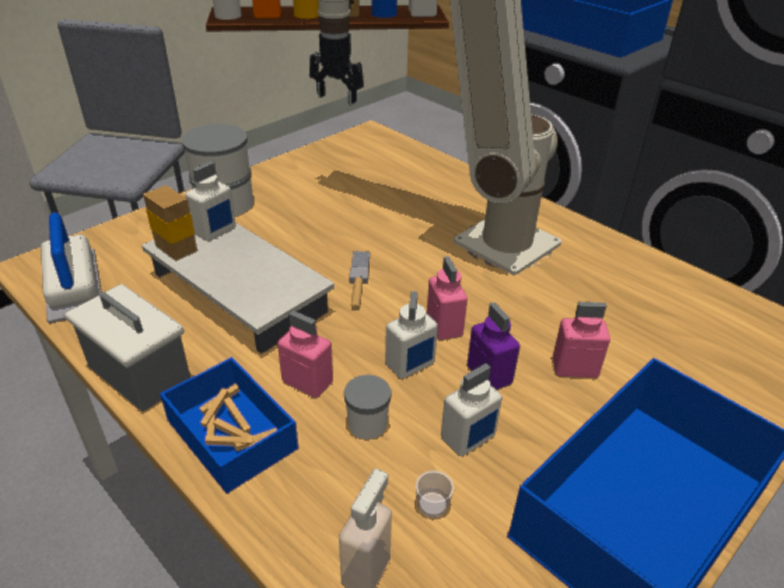

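Top-image candidates (560x420 px): white A (248,212), white B (168,192), shelf white (497,170). The pink ones (288,145), (261,272) and (154,312), and purple (198,252), are excluded. In A the bar runs diagonal to the body, while in B it looks in line. I'll check this in a close crop and measure both.

Run:
```python
from h import *
W=np.load("top.npy");S=np.load("scene.npy");px=np.load("top_px.npy")
im=px[150:250,140:290,::-1];cv2.imwrite("pics/crop.png",cv2.resize(im,None,fx=5,fy=5,interpolation=cv2.INTER_CUBIC))
def rect(P): 
    r=cv2.minAreaRect((P*1000).astype(np.float32)); return np.round(r[0],1),np.round(r[1],1),round(r[2],1)
for nm,c in(("A",(.46,.13)),("B",(.53,.31))):
    for src,X in(("top",W),("scene",S)):
        P=X.reshape(-1,3);P=P[np.isfinite(P[:,0])];P=P[np.hypot(P[:,0]-c[0],P[:,1]-c[1])<.075]
        for z0,z1,l in((.152,.167,"bartop"),(.1,.11,"shoulder"),(.125,.138,"cap")):
            Q=P[(P[:,2]>z0)&(P[:,2]<z1)][:,:2]
            if len(Q)>5: print(nm,src,l,len(Q),*rect(Q))
# shelf
P=W.reshape(-1,3);P=P[np.isfinite(P[:,0])]
Q=P[(abs(P[:,2]-.08)<.006)&(P[:,1]<-.0)&(P[:,1]>-.5)&(P[:,0]>.4)&(P[:,0]<.8)][:,:2]
print("shelf",len(Q),rect(Q),np.percentile(P[(P[:,1]<-.05)&(P[:,1]>-.2)&(P[:,0]>.52)&(P[:,0]<.62)][:,2],[5,50,95]))
```

```text
A top bartop 120 [476.  133.5] [50.9 11.7] 40.1
A top shoulder 427 [475.6 133.6] [57.4 84.5] 80.0
A top cap 217 [475.6 133.3] [45.8 47. ] 51.8
A scene bartop 73 [478.8 133.9] [50.4 11.9] 39.6
A scene shoulder 272 [455.7 138.5] [ 59.3 133.2] 79.3
A scene cap 164 [480.8 134.7] [48.4 46.1] 43.8
B top bartop 136 [532.6 329.4] [13.1 49.3] 81.1
B top shoulder 392 [532.8 328.7] [57.3 84.5] 83.5
B top cap 187 [530.3 329.2] [44. 47.] 2.0
B scene bartop 134 [535.9 329.4] [14.6 51.6] 83.6
B scene shoulder 349 [537.8 330.6] [56.2 84.7] 81.5
B scene cap 171 [541.  333.9] [35.5 45.7] 43.1
shelf 10355 (array([ 633.1, -238.1]), array([294.7, 475.6]), 2.7) [-0.00193198  0.07887427  0.08297733]
```

View pics/crop.png

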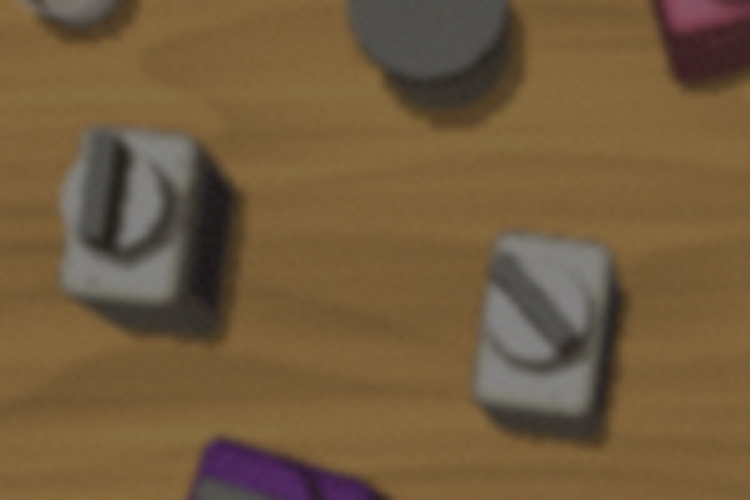

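```bash
cat >> h.py <<'E'
def to(x,y,z,yaw):
    o=get_obs();r=R.from_quat(o["tool_rot"]);m=r.as_matrix()
    cy=np.degrees(np.arctan2(m[1,0],m[0,0]))
    print("t",round(o["clock"],2),"tcp",np.round(o["eef_pos"],4),"yaw",round(cy,1),"down",np.round(m[:,2],3),"j",np.round(o["joint_pos"],2),"F",np.round(o["ft_force"],1),"g",round(o["grip_width"],4),round(o["grasp_force"],1))
    print("slide cm",np.round(r.inv().apply(np.array([x,y,z])-o["eef_pos"])*100,2),"spin",round((cy-yaw+180)%360-180,1))
E
python3 - <<'E'
from h import *
to(.477,.1336,.23,220.1)
W=np.load("top.npy");z=W[...,2];m=((abs(z-.08)<.008)&(W[...,1]<.0)&(W[...,1]>-.42)&(W[...,0]>.42)&(W[...,0]<.75)).astype(np.uint8)
n,l,s,c=cv2.connectedComponentsWithStats(m);k=1+np.argmax(s[1:,4]);Q=W[l==k][:,:2]
print(s[k],cv2.minAreaRect((Q*1000).astype(np.float32)))
r=Q[(Q[:,1]>-.2)]
for y in(-.06,-.1,-.15,-.2,-.25): t=Q[abs(Q[:,1]-y)<.004,0];print(y,len(t),len(t) and (t.min(),t.max()))
for x in(.5,.55,.6,.65): t=Q[abs(Q[:,0]-x)<.004,1];print(x,len(t) and (t.min(),t.max()))
E
```

```text
t 0.9 tcp [ 0.1193 -0.4856  0.2313] yaw 13.8 down [ 0. -0. -1.] j [-1.33  0.24  0.01  1.34 -0.    1.57] F [0.5 0.3 0.5] g 0.0853 0.0
slide cm [ 49.51 -51.6    0.13] spin 153.7
[  331   124   148    89 10194] ((587.2154541015625, -249.4049072265625), (201.99710083007812, 343.0997009277344), 2.835355758666992)
-0.06 0 0
-0.1 262 (np.float64(0.47948176878404053), np.float64(0.6777292221916581))
-0.15 260 (np.float64(0.4816494257231432), np.float64(0.6814908680689489))
-0.2 262 (np.float64(0.48412638948804465), np.float64(0.682939669122049))
-0.25 259 (np.float64(0.4871089383947183), np.float64(0.6868134657061795))
0.5 (np.float64(-0.41867522976900434), np.float64(-0.08267605305144383))
0.55 (np.float64(-0.38931635244132073), np.float64(-0.08008928094392105))
0.6 (np.float64(-0.40299149550005103), np.float64(-0.07788668992784076))
0.65 (np.float64(-0.3695270705417216), np.float64(-0.07528814618502186))
```

Request:
arm_command([
  [3.4,-3.6,0],
  [7,-7.2,0],
  [10.4,-10.8,0],
  [14,-14.4,0],
  [17.4,-18,0],
], spin=[-10.5,-21,-31.5,-42,-52.5], jaw=8.5)

```text
clock: 1.52
eef_pos: [0.246, -0.268, 0.2315]
tool_rot: [0.836, 0.549, 0.0, 0.0]
ft_force: [1.1, -0.9, -0.2]
grip_width: 0.0849
grasp_force: 0.0
```

```bash
python3 -c "
from h import *
to(.477,.1336,.23,220.1)"
```

```text
t 1.52 tcp [ 0.246  -0.268   0.2315] yaw 66.6 down [ 0.001 -0.001 -1.   ] j [-0.83 -0.03 -0.3   1.3   0.    1.15] F [ 1.1 -0.9 -0.2] g 0.0849 0.0
slide cm [46.03  5.27  0.15] spin -153.5
```

Request:
arm_command([
  [4.6,0.5,0],
  [9.2,1,0],
  [13.8,1.6,0],
  [18.4,2.1,0],
  [23,2.6,0],
], spin=[-10.5,-21,-31.5,-42,-52.5])

```text
clock: 2.15
eef_pos: [0.3623, -0.0677, 0.2316]
tool_rot: [0.506, 0.862, 0.0, 0.001]
ft_force: [0.8, -0.7, 0.1]
grip_width: 0.0849
grasp_force: 0.0
```

```bash
python3 -c "
from h import *
to(.477,.1336,.23,220.1)"
```

```text
t 2.15 tcp [ 0.3623 -0.0677  0.2316] yaw 119.1 down [ 0.001 -0.    -1.   ] j [-0.18 -0.02 -0.29  1.3  -0.    0.88] F [ 0.8 -0.7  0.1] g 0.0849 0.0
slide cm [12.   19.83  0.17] spin -101.0
```

Request:
arm_command([
  [2,3.5,0],
  [4,7,0],
  [6.5,10.5,0],
  [8.5,14,0],
  [10.5,17.3,0],
], spin=[-10.5,-21,-31.5,-42,-52.5])

```text
clock: 2.78
eef_pos: [0.4632, 0.1076, 0.2314]
tool_rot: [0.073, 0.997, -0.0, 0.0]
ft_force: [0.2, -0.4, 0.8]
grip_width: 0.085
grasp_force: 0.0
```

```bash
python3 -c "
from h import *
to(.477,.1336,.23,220.1)"
```

```text
t 2.77 tcp [0.4632 0.1076 0.2314] yaw 171.7 down [ 0. -0. -1.] j [ 0.23  0.19 -0.06  1.32 -0.    0.37] F [ 0.2 -0.4  0.8] g 0.085 0.0
slide cm [-0.99  2.77  0.14] spin -48.4
```

Request:
arm_command([
  [-0.3,1,0],
  [-0.6,2,0],
  [-1,2.8,0],
  [-1,2.8,0],
  [-1,2.8,0],
], spin=[-10,-20,-30,-40,-48.4])

```text
clock: 3.4
eef_pos: [0.4768, 0.1326, 0.2312]
tool_rot: [-0.342, 0.94, -0.0, -0.0]
ft_force: [0.4, 0.0, 0.1]
grip_width: 0.0849
grasp_force: 0.0
```

Run:
```python
from h import *
to(.477,.1336,.139,220.1)
p=camera("wrist");save(p,"w1.png",k=1.2)
```

```text
t 3.4 tcp [0.4768 0.1326 0.2312] yaw -140.0 down [-0. -0. -1.] j [ 0.27  0.23 -0.01  1.33 -0.   -0.43] F [0.4 0.  0.1] g 0.0849 0.0
slide cm [-0.09  0.06  9.22] spin -0.1
```

View pics/w1.png

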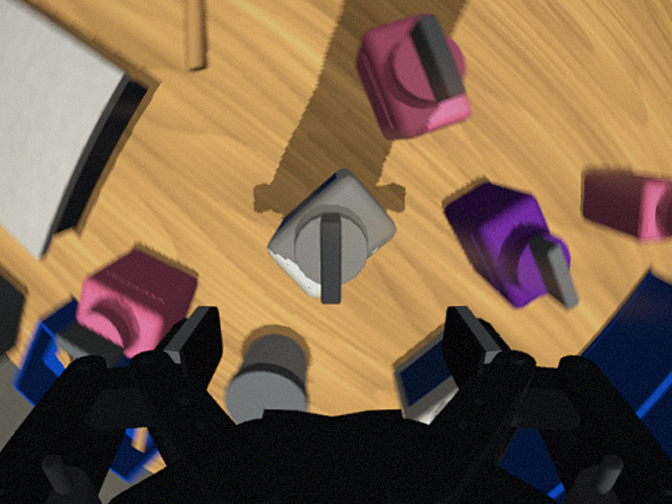

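The wrist view shows the bar upright at (275,215) in the raw image, centred between the fingers at about (165,285) and (395,285), and the paths down are clear. I'll descend and close on it.

Request:
arm_command([
  [-0.1,0,2.5],
  [-0.1,0,5],
  [-0.1,0,7.5],
  [-0.1,0,9.2],
  [-0.1,0,9.2],
], spin=[0,0,0,0,0])

```text
clock: 4.08
eef_pos: [0.4763, 0.1327, 0.138]
tool_rot: [-0.339, 0.941, 0.0, -0.002]
ft_force: [0.9, 0.1, 1.0]
grip_width: 0.0849
grasp_force: 0.0
```

Request:
arm_command([
  [0,0,0],
  [0,0,0],
  [0,0,0],
  [0,0,0],
  [0,0,0],
], spin=[0,0,0,0,0], jaw=0)

```text
clock: 4.7
eef_pos: [0.478, 0.1328, 0.1398]
tool_rot: [-0.339, 0.941, -0.0, 0.001]
ft_force: [1.1, -0.9, 2.7]
grip_width: 0.0107
grasp_force: 60.7
```

```bash
python3 -c "
from h import *
to(.477,.1336,.139,-10)"
```

```text
t 4.7 tcp [0.478  0.1328 0.1398] yaw -140.3 down [ 0.001 -0.    -1.   ] j [ 0.27  0.29 -0.17  1.1  -0.   -0.42] F [ 1.1 -0.9  2.7] g 0.0107 60.7
slide cm [0.03 0.13 0.08] spin -130.3
```

Request:
arm_command([
  [0,0,0],
  [0,0,0],
  [0,0,0],
  [0,0,0],
  [0,0,0],
], spin=[9,18,27,36,44])

```text
clock: 5.32
eef_pos: [0.4782, 0.1326, 0.1398]
tool_rot: [0.04, 0.999, -0.0, 0.001]
ft_force: [1.2, -2.2, 2.3]
grip_width: 0.0105
grasp_force: 60.8
```

Request:
arm_command([
  [0,0,0],
  [0,0,0],
  [0,0,0],
  [0,0,0],
  [0,0,0],
], spin=[3,6,9,12,15])

```text
clock: 5.95
eef_pos: [0.4777, 0.1332, 0.1398]
tool_rot: [0.168, 0.986, 0.0, 0.0]
ft_force: [-0.3, -0.6, 1.9]
grip_width: 0.011
grasp_force: 60.8
```

Run:
```python
from h import *
to(.477,.1336,.139,170); print(get_obs()["ft_torque"])
p=camera("wrist");save(p,"w2.png",k=1.2)
p=camera("top");save(p,"t2.png",(140,340,130,280),4)
```

```text
t 5.95 tcp [0.4777 0.1332 0.1398] yaw 160.6 down [ 0.001  0.001 -1.   ] j [ 0.27  0.29 -0.17  1.1   0.    0.61] F [-0.3 -0.6  1.9] g 0.011 60.8
slide cm [0.08 0.01 0.08] spin -9.4
[-0.02999274  0.03932139  0.10791417]
```

View pics/w2.png

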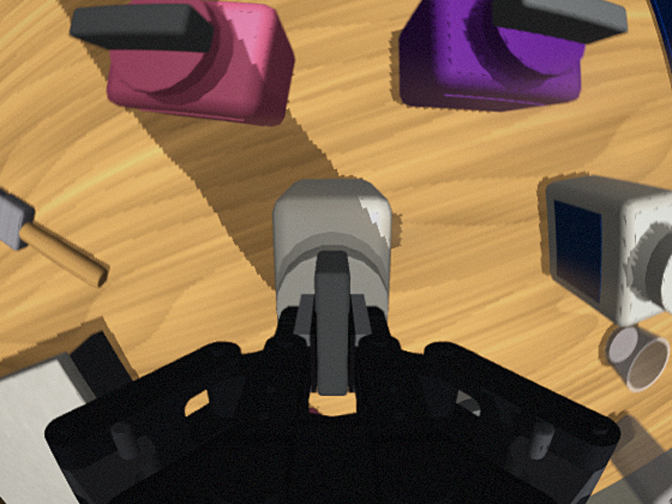

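The wrist view shows the bar (277,265 raw) in line with the body, whose sides are symmetric about it, so the cap is tight at its stop. Now the lift.

Request:
arm_command([
  [0,0,-1],
  [0,0,-3.5],
  [0,0,-6.5],
  [0,0,-9.5],
  [0,0,-12],
], spin=[0,0,0,0,0])

```text
clock: 6.68
eef_pos: [0.4767, 0.1329, 0.2596]
tool_rot: [0.167, 0.986, -0.0, -0.001]
ft_force: [0.6, -0.6, -7.3]
grip_width: 0.0107
grasp_force: 59.6
```

```bash
python3 -c "
from h import *
to(.477,-.09,.26,177);to(.583,-.184,.26,177)"
```

```text
t 6.67 tcp [0.4767 0.1329 0.2596] yaw 160.7 down [-0.002 -0.    -1.   ] j [0.27 0.22 0.05 1.41 0.   0.61] F [ 0.6 -0.6 -7.3] g 0.0107 59.6
slide cm [ -7.39 -21.03  -0.03] spin -16.3
t 6.67 tcp [0.4767 0.1329 0.2596] yaw 160.7 down [-0.002 -0.    -1.   ] j [0.27 0.22 0.05 1.41 0.   0.61] F [ 0.6 -0.6 -7.3] g 0.0107 59.6
slide cm [-20.49 -26.4   -0.05] spin -16.3
```

Request:
arm_command([
  [-0.8,-2.5,0],
  [-2.3,-6.5,0],
  [-4,-11.5,0],
  [-5.8,-16.5,0],
  [-7.4,-21,0],
], spin=[-4,-8,-12,-16,-20])

```text
clock: 7.3
eef_pos: [0.4767, -0.0911, 0.2584]
tool_rot: [-0.007, 1.0, 0.0, -0.001]
ft_force: [1.7, 0.5, -5.2]
grip_width: 0.0112
grasp_force: 59.5
```

```bash
python3 -c "
from h import *
to(.583,-.184,.25,-178)"
```

```text
t 7.3 tcp [ 0.4767 -0.0911  0.2584] yaw -179.1 down [-0.003  0.001 -1.   ] j [-0.19  0.2   0.03  1.4   0.   -0.2 ] F [ 1.7  0.5 -5.2] g 0.0112 59.5
slide cm [-10.49  -9.45   0.8 ] spin -1.1
```

Request:
arm_command([
  [-2.5,-2.3,0],
  [-5.5,-4.8,0],
  [-8.5,-7.5,0],
  [-10.5,-9.4,0],
  [-10.5,-9.4,0],
], spin=[0,0,0,0,0])

```text
clock: 7.92
eef_pos: [0.5842, -0.1836, 0.2567]
tool_rot: [-0.005, 1.0, 0.001, -0.002]
ft_force: [0.9, -0.8, -5.5]
grip_width: 0.0109
grasp_force: 59.6
```

Run:
```python
from h import *
to(.583,-.184,.22,-178)
p=camera("scene");save(p,"s3.png",(60,360,80,280),2.6)
W=cloud(p)[100:280,60:330].reshape(-1,3);P=W[(abs(W[:,0]-.583)<.08)&(abs(W[:,1]+.184)<.08)];P=P[P[:,2]>.084]
print(len(P),np.percentile(P[:,2],[0.5,2,5,99.5]),P.min(0),P.max(0))
```

```text
t 7.92 tcp [ 0.5842 -0.1836  0.2567] yaw -179.4 down [-0.004  0.001 -1.   ] j [-0.3   0.47  0.4   1.51 -0.   -0.32] F [ 0.9 -0.8 -5.5] g 0.0109 59.6
slide cm [ 0.11 -0.05  3.67] spin -1.4
2729 [0.0853662  0.12497596 0.13336534 0.40722301] [ 0.52377457 -0.25986823  0.08411339] [ 0.66192001 -0.10471937  0.40971783]
```

View pics/s3.png

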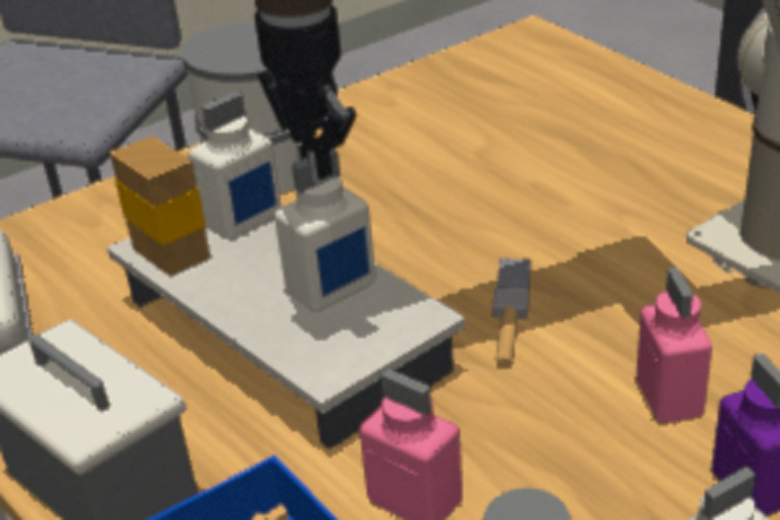

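The bottle hangs upright above the middle of the empty half, about 37 mm clear of the board, with the carton and the third bottle well away. I'll lower it slowly.

Request:
arm_command([
  [0,0,1],
  [0,0,2],
  [0,0,2.8],
  [0,0,3.2],
  [0,0,3.3],
], spin=[0,0,0,0,0])

```text
clock: 8.6
eef_pos: [0.5838, -0.1822, 0.2261]
tool_rot: [-0.006, 1.0, 0.0, -0.0]
ft_force: [0.2, 0.4, -6.3]
grip_width: 0.0107
grasp_force: 59.6
```

Request:
arm_command([
  [0,0,0.1],
  [0,0,0.15],
  [0,0,0.2],
  [0,0,0.25],
  [0,0,0.3],
], spin=[0,0,0,0,0])

```text
clock: 9.22
eef_pos: [0.5841, -0.1824, 0.2233]
tool_rot: [-0.006, 1.0, -0.0, 0.0]
ft_force: [0.0, 0.2, -6.9]
grip_width: 0.0108
grasp_force: 59.6
```

Request:
arm_command([
  [0,0,0.05],
  [0,0,0.1],
  [0,0,0.15],
  [0,0,0.2],
  [0,0,0.2],
], spin=[0,0,0,0,0])

```text
clock: 9.85
eef_pos: [0.584, -0.1823, 0.2212]
tool_rot: [-0.006, 1.0, 0.0, -0.0]
ft_force: [-0.4, 0.4, -5.5]
grip_width: 0.0111
grasp_force: 59.6
```

Request:
arm_command([
  [0,0,0.03],
  [0,0,0.06],
  [0,0,0.1],
  [0,0,0.13],
  [0,0,0.15],
], spin=[0,0,0,0,0])

```text
clock: 10.48
eef_pos: [0.584, -0.1824, 0.2201]
tool_rot: [-0.006, 1.0, -0.0, 0.0]
ft_force: [-0.1, 0.7, -3.6]
grip_width: 0.0111
grasp_force: 59.9
```

Contact is beginning.

Request:
arm_command([
  [0,0,0.03],
  [0,0,0.06],
  [0,0,0.08],
  [0,0,0.08],
  [0,0,0.08],
], spin=[0,0,0,0,0])

```text
clock: 11.1
eef_pos: [0.5842, -0.1826, 0.22]
tool_rot: [-0.006, 1.0, -0.0, 0.001]
ft_force: [-3.2, -0.7, 5.3]
grip_width: 0.0107
grasp_force: 61.2
```

Request:
arm_command([
  [0,0,0],
  [0,0,0],
  [0,0,0],
  [0,0,0],
  [0,0,0],
], spin=[0,0,0,0,0], jaw=6)

```text
clock: 11.72
eef_pos: [0.5841, -0.1823, 0.2189]
tool_rot: [-0.006, 1.0, 0.0, 0.0]
ft_force: [-0.1, 0.5, -0.0]
grip_width: 0.0601
grasp_force: 0.0
```

Request:
arm_command([
  [0,0,-1],
  [0,0,-3],
  [0,0,-6],
  [0,0,-9],
  [0,0,-12],
], spin=[0,0,0,0,0])

```text
clock: 12.35
eef_pos: [0.584, -0.1824, 0.341]
tool_rot: [-0.006, 1.0, -0.0, 0.001]
ft_force: [-0.2, 0.1, 0.5]
grip_width: 0.0601
grasp_force: 0.0
```

Request:
arm_command([
  [3,0,0],
  [7,0,0],
  [12,0,0],
  [16,0,0],
  [18,0,0],
], spin=[0,0,0,0,0])

```text
clock: 12.98
eef_pos: [0.4022, -0.1844, 0.3405]
tool_rot: [-0.006, 1.0, -0.0, 0.001]
ft_force: [0.2, -0.9, -0.4]
grip_width: 0.0603
grasp_force: 0.0
```

Run:
```python
from h import *
o=get_obs();print(o["clock"],o["eef_pos"],o["grip_width"])
p=camera("top");save(p,"t4.png",(100,560,80,320),1.7)
W=cloud(p).reshape(-1,3);P=W[np.isfinite(W[:,0])]
for c,h in(((.584,-.182),.08),((.5328,.329),0)):
    Q=P[np.hypot(P[:,0]-c[0],P[:,1]-c[1])<.075]
    for a,b in((.152,.167),(.1,.11)):
        q=Q[(Q[:,2]>a+h)&(Q[:,2]<b+h)][:,:2]
        if len(q)>5: print(len(q),cv2.minAreaRect((q*1000).astype(np.float32)))
```

```text
12.975 [ 0.40221029 -0.1844479   0.34051443] 0.060294760717807025
154 ((581.02294921875, -181.40333557128906), (50.369651794433594, 12.71790885925293), 0.9602347612380981)
432 ((580.0220336914062, -180.83006286621094), (82.72483825683594, 57.15190505981445), 0.7466992139816284)
134 ((531.9712524414062, 329.0630187988281), (13.094313621520996, 48.929561614990234), 85.15754699707031)
407 ((532.4546508789062, 329.13848876953125), (57.127281188964844, 84.20030212402344), 82.44354248046875)
```

View pics/t4.png

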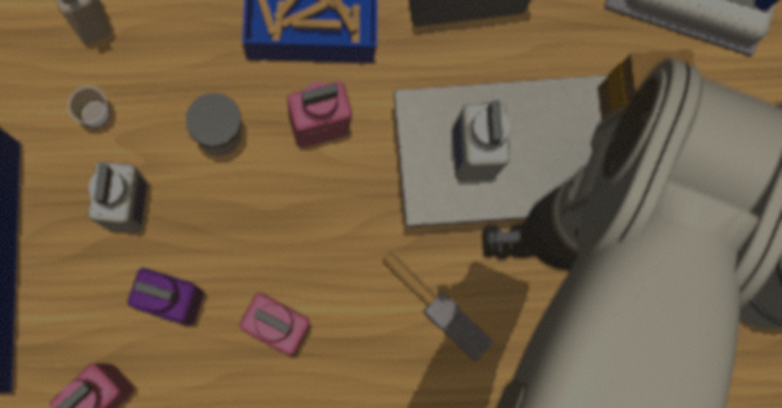

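The bottle stands upright on the empty half of the shelf, at (485,135) in this view. Its bar and long side agree to 0.2°, and the other bottle has not moved.

```bash
python3 -c "
from workcell import *
print(job_done())"
```

```text
the job is handed in; nothing more can be done
None
```

I tightened the loose cap on the counter and then set the bottle upright on the shelf's empty half. In the last picture its bar was in line with its long side and the other bottle had not moved; the job was handed in at about 13 s of the 51 s allowed.

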